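# Swing in the short objective and slide the test block under the microscope

### The arm

A 6-joint arm with a two-finger parallel gripper is mounted at the origin on a cart in front of the work surface, level with it; the furniture and walls round the work are solid. World frame = base frame: x ahead of the robot, y to its left, z up, the work surface at z = 0. Lengths are in m, angles in degrees, forces in N, time in s.
With the tool pointing down it reaches from about 0.375 to 0.75 m from the base axis. Payload 9 kg.
Tool frame: the origin (TCP) lies where the fingers leave the gripper's body, on its centre line; the fingertips stand 73 mm ahead of it and the grasp point (between the pads) lies 54 mm ahead of it (robot.tip_reach is the distance from the TCP to the fingertips, in m); z points along the fingers, y is the line along which they close (so a half turn about z gives the same grasp; the last joint's range is limited). The gripper opens to 85 mm and grips with 20 to 120 N. Pads are 22 mm wide; open, the fingers measure 114 mm over their backs; the gripper's body (76 mm by 85 mm) begins 54 mm behind the grasp point. The pads swing forward as they close: fully open they stand 13 mm farther back than shut.
Start: joints at [-87.531, 5.964, 5.575, 89.605, 0, 77.527], TCP at [0.155, -0.58, 0.304] pointing down, gripper open.
Joint ranges: [-171.21, 171.21], [-48.23, 106.86], [-62.78, 66.21], [-105.2, 120.99], [-86.42, 89.51], [-180, 180]. Speed limits (degrees/s): [127.2, 127.2, 147.25, 180, 180, 180].

### API

Orientations are given as [roll, pitch, yaw] about the fixed x, y, z axes, in that order (R = Rz(yaw) Ry(pitch) Rx(roll)).
In Python, from plant import robot gives the robot as it stands. Calls block until the motion is done:
- robot.move_pose(position, orientation): joint-space move of the TCP to a pose.
- robot.line_to(position, vel=0.15, rotation=None, guard=None): straight line of the TCP; rotation=None keeps the orientation; vel is the mean speed in m/s. With guard (N) it stops when the force on the tool has changed by that much, and returns True; else False.
- robot.goto_joints(angles): joint-space move.
- robot.set_gripper(opening): finger opening in m; the grip force is fixed at half the most; returns when the fingers have stopped.
- robot.pause(seconds).
- robot.ik(position, orientation): joint angles nearest the present ones, or None.
- robot.observe(): the state.
- robot.grab_frame(name): name is "scene" or "top" or "wrist"; returns the picture (384x512x3 uint8, blue, green, red); there is no depth.
- robot.get_calibration(name): a dict with "vertical_fov" (degrees; the focal length in pixels is half the picture's height over the tangent of half this angle, whatever the lens; pixels are square), "cx", "cy" (the principal point, pixels), "rvec" (rotation vector, rad) and "tvec" (3), from world to camera coordinates, as OpenCV has them. Camera axes: x right, y down, z forward; pixel columns grow to the right and rows downward; lengths in m; the calibration is good to about 2 mm. The wrist camera is an equidistant fisheye: a pixel r from the principal point sees the ray r / f radians off the axis. A picture is of the moment at which its call begins: read the wrist's pose just before it. get_calibration takes no time and is no camera call; for the wrist camera it gives the pose at the moment of the call.
A pose or a line that the arm cannot do raises robot.IKError and nothing moves.
- robot.job_done(): hands the job in; it is judged then, once.
The state is a dict: "time": time; "q": joint angles; "qvel": joint speeds; "joint_torque": joint torques, N m; "tool_pos": TCP position; "tcp_rot": TCP orientation; "ft_force": force on the tool from outside, world axes, zero at the start; "torque": the same for the moment, N m; "gripper_width": finger opening in m; "gripper_force": force on a finger pad.
Only numpy, scipy, OpenCV 4.12 (cv2) and the standard library are available. Lean on these libraries where they do the work, as an engineer would, in place of code of your own. Each camera call takes 0.05 s, during which the arm holds its last target. There are 200 camera calls.

### The job

Get the bench microscope ready to look at the hardness test block: push the tabs on its turret with your closed fingertips, one click stop after another, until the short stubby objective stands under the camera tube (the one tab with a round end then points straight at the operator). Only then push the paddle of the sliding stage so that the stage goes fully home and carries the block in under that lens; any of the long objectives would be struck by it. Touch neither the lenses nor the block, pick nothing up, and leave the things lying around where they are.

Things in the scene. Friction and masses are not known exactly. Their poses are not given: they have to be found in the camera images.
- microscope: Bench microscope with a camera instead of eyepieces, fixed; white stand, base 180 (x) x 150 (y) mm, 280 mm high. Origin: on the bench directly below the viewing axis (axis of the vertical camera tube). Its x axis points from the operator's side to the column (column face at x = +69 mm), y to the left, z up; yaw within 0.25 rad.
- head_top (a point): On the viewing axis at the top of the head, z = 168 mm. Head: 56 mm wide, underside z = 142 mm, reaching forward to microscope x = -68 mm. Above it stand only the camera tube and camera, within 31 mm of the viewing axis, up to z = 278 mm. A lamp stub sticks out on the head's left to y = +64 mm at x = 24 mm.
- turret (a joint): Angle (rad) of the objective turret, counter-clockwise from above positive; no end stops. 0 or any whole turn (6.283) = short objective under the camera tube, round-ended tab to the operator. Click stops every 1.571: a spring pulls it to the nearest stop (it goes home by itself past half way) and holds with about 0.26 N m, 3 to 4 N at a tab. Starts at one of the other stops, rarely caught between two.
- turret_center (a point): On the turret's vertical axis, 40 mm in front (microscope -x) of the viewing axis, at mid-height of the tabs, z = 126.5 mm. The turret is a knurled disc of 51 mm radius, z = 118 to 134 mm, under the head.
- round_tab (a point): Centre of the round end (17 mm diameter, outermost radius 92.5 mm) of the one tab that lies opposite the short objective. In all four radial tabs, 90 degrees apart, one above each objective: radius 48 to 88 mm, 8 mm thick, z = 120 to 133 mm, black ends. At a click stop one points straight at the operator (microscope -x), one left, one right, one to the rear under the head. Any may be pushed sideways.
- objectives: The four objectives hanging under the turret disc on a circle of 40 mm radius. Origin on the turret axis at z = 118 mm; its x axis points to the short one: 26 mm long, 23 mm diameter, stubby. At its +y, -x, -y: slender tapered ones 56, 59, 62 mm long, 19 mm diameter. Not to be touched. The block's top is at z = 66 mm, so a long one on the viewing axis would be struck.
- short_tip (a point): Centre of the front lens (lower end) of the short objective.
- view_axis (a point): Point on the viewing axis 66 mm above the bench, where the centre of the block's top has to come.
- stage (a joint): Travel (m) of the sliding stage along the microscope's +y (to the left). 0 = drawn fully out to the right (start), 0.075 = home against its stop. Friction about 2 N, stays where it is left. Black plate 96 x 112 mm, top at z = 50 mm, with a low round rim (inner diameter 59 mm, 4 mm high) in which the block lies.
- paddle (a point): Centre of the right (-y) face of the stage's upright thumb paddle, 60 mm over the bench: 36 mm wide (x), 8 mm thick (y), z = 34 to 86 mm, at the end of a rod 128 mm to the right of the stage's centre. Push it toward microscope +y.
- test_block: Round steel hardness test block, 56 mm diameter, 16 mm thick, lying loose in the stage's rim. Origin: centre of its underside (50 mm over the bench).
- loupe: Black eye loupe, 35 mm diameter, 41 mm high, standing near the stage's right front. To be left alone. Origin: centre of underside.
- bush: Stepped steel bush, 38 mm diameter, 35 mm high, standing at the left front of the microscope. To be left alone. Origin: centre of underside.
- dial_gauge: Dial gauge lying left of the microscope, 100 x 60 x 20 mm. To be left alone. Origin: centre of underside.
Things that resemble listed ones, but are neither listed nor needed, are in the scene too. What is shaped like the test_block but black or purple is not meant.

How it is judged (in metres and radians):
On the way, in this order (a step that is already met when the one before it is completed fails the run):
1. the short objective has clicked in under the camera tube, the stage still out (horizontal distance between short_tip and view_axis below 0.004 m and value of joint stage below 0.025 m), for 0.3 s.
2. the stage is home with the block under the lens (value of joint stage above 0.072 m and horizontal distance between test_block and view_axis below 0.006 m), for 0.2 s.
At the end, for the whole second after the job is handed in: The short objective's front lens is within 4 mm of the viewing axis (its click stop), the stage is within 3 mm of its home stop, and the test block lies flat in the stage's rim, at rest, its centre within 6 mm of the viewing axis (all of step 2 and horizontal distance between short_tip and view_axis below 0.004 m and z of test_block in the frame of microscope below 0.053 m and angle between test_block's own z axis and vertical below 0.05 rad and linear speed of test_block below 0.02 m/s); the robot touches nothing.
It fails at once if an objective or the test block is touched by the robot (contact force between any of the arm, the fingers and objectives above 1 N or contact force between any of the arm, the fingers and test_block above 1 N).
It fails at once if the block strikes an objective (contact force between test_block and objectives above 0.5 N).
It fails at once if the block is lifted off the stage (z of test_block in the frame of microscope above 0.058 m).
It fails at once if a bystander is shifted or lifted (distance of any of loupe, bush, dial_gauge from where it was at the start of the episode above 0.02 m).
It also fails if it takes over 67 s, if anything falls off the work surface, if the arm or the gripper's body presses on something with over 40 N, if the wrist force passes 120 N, or if a joint passes its speed limit or range.

## Working session

There is one attempt and no reset: what is moved stays moved. The work goes in short steps, each a Python script; the robot and the scene stay as the last script left them, time stands still between calls to the robot, and variables do not carry over. Pictures are saved under pics/ and viewed, at most 10 in all, crops included, and the job is handed in when it is done.

```bash
mkdir -p pics; ls; python3 - <<'E'
from plant import robot
import cv2,numpy as np
s=robot.observe();print(s['time'],s['tool_pos'],s['tcp_rot'],robot.tip_reach)
for n in('scene','top'):
    im=robot.grab_frame(n);cv2.imwrite(f'pics/{n}0.png',im)
    c=robot.get_calibration(n);R=cv2.Rodrigues(np.array(c['rvec'],float))[0];print(n,c,-R.T@np.array(c['tvec']))
a=cv2.imread('pics/scene0.png');b=cv2.imread('pics/top0.png')
E
```

```text
pics
0.0 [ 0.15472932 -0.57947544  0.30312224] [-1.79927035e+02 -1.50801473e-02  1.49437283e+01] 0.0726
scene {'vertical_fov': 44.80991551787425, 'cx': 253.61659700006706, 'cy': 185.88459426375064, 'rvec': array([ 1.88100068, -0.76319745,  0.51280234]), 'tvec': array([-0.30983886,  0.29435013,  0.70941904])} [-0.15578611 -0.58674485  0.56336369]
top {'vertical_fov': 46.02510658240221, 'cx': 261.78331449545243, 'cy': 199.78696437112927, 'rvec': array([ 2.16314099, -2.18290172,  0.14413435]), 'tvec': array([0.10474019, 0.55042806, 1.26345766])} [0.40656891 0.12649835 1.31490178]
```

View pics/scene0.png

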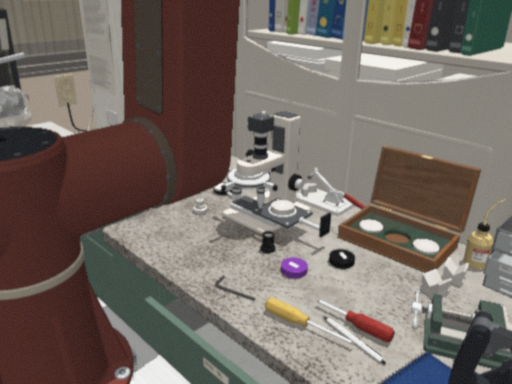

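View pics/top0.png

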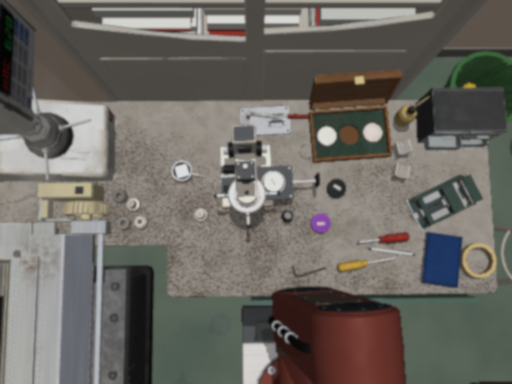

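The scene view shows the microscope around (265,185) with the loupe at (268,242). The top view shows it at (246,190), with the stage and block at (274,182) and the paddle at (317,180). I'll enlarge both.

```bash
python3 - <<'E'
import cv2,numpy as np
a=cv2.imread('pics/scene0.png')[100:260,185:345];b=cv2.imread('pics/top0.png')[115:255,190:330]
r=lambda i:cv2.resize(i,(400,400),interpolation=cv2.INTER_CUBIC)
cv2.imwrite('pics/crop0.png',np.hstack([r(a),r(b)]))
E
```

```text
(no output)
```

View pics/crop0.png

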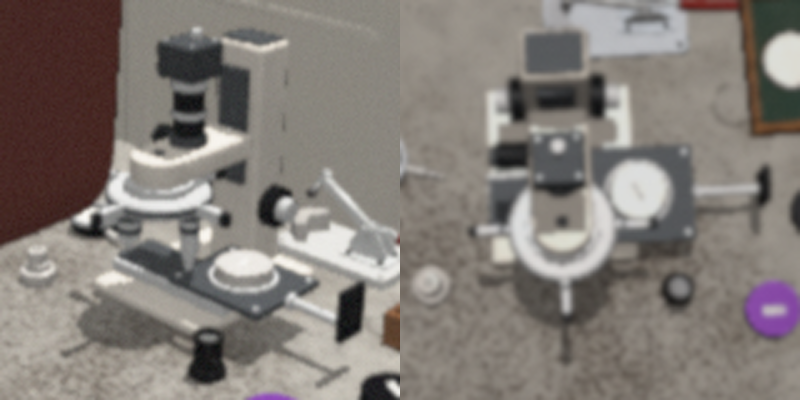

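```bash
cat > h.py <<'E'
from plant import robot
import cv2,numpy as np
def cam(n):
    c=robot.get_calibration(n);R=cv2.Rodrigues(np.array(c['rvec'],float))[0]
    return c,R,-R.T@np.array(c['tvec'],float)
def rays(n,px,cal=None):
    c,R,C=cal or cam(n);px=np.atleast_2d(px).astype(float);f=192/np.tan(np.radians(c['vertical_fov']/2))
    d=(px-[c['cx'],c['cy']])/f
    if n=='wrist':
        r=np.linalg.norm(d,axis=1)[:,None];v=np.hstack([d/np.maximum(r,1e-9)*np.sin(r),np.cos(r)])
    else: v=np.hstack([d,np.ones((len(d),1))])
    return C,v@R
def onz(n,px,z,cal=None):
    C,v=rays(n,px,cal);return C+v*((z-C[2])/v[:,2])[:,None]
E
python3 - <<'E'
from h import *
u=lambda x,y:(190+(x-400)/400*140,115+y/400*140)
for nm,p,z in [('disc',u(562,230),.134),('left',u(473,231),.126),('right',u(656,223),.126),('front',u(566,312),.126),('block',u(638,190),.066),('padtop',u(766,186),.086),('loupe',u(678,288),.041),('bush',u(431,283),.035),('camtop',u(557,158),.278),('coltop',u(556,52),.28)]:
    print(nm,onz('top',[p],z)[0].round(4))
c,R,C=cam('wrist');s=robot.observe()
from scipy.spatial.transform import Rotation as Ro
T=Ro.from_euler('xyz',s['tcp_rot'],degrees=True).as_matrix()
print('cam in tool',T.T@(C-s['tool_pos']),'axis',T.T@R[2],c['vertical_fov'])
E
```

```text
disc [0.5513 0.1415 0.134 ]
left [0.552  0.2239 0.126 ]
right [0.5581 0.0543 0.126 ]
front [0.4762 0.1384 0.126 ]
block [0.5985 0.0678 0.066 ]
padtop [ 0.5984 -0.0549  0.086 ]
loupe [0.504  0.0282 0.041 ]
bush [0.5115 0.2729 0.035 ]
camtop [0.5927 0.1433 0.278 ]
coltop [0.6804 0.1436 0.28  ]
cam in tool [ 0.06807234  0.00057909 -0.07040079] axis [-2.69568971e-01  7.05372849e-04  9.62980827e-01] 65.70646984690485
```

```bash
python3 - <<'E'
from h import *
for yaw in (0,90,180,-90):
    for p in ([.42,.06,.36],[.43,.14,.19],[.51,.07,.19],[.51,.21,.19],[.6,-.09,.13]):
        q=robot.ik(p,[180,0,yaw]);print(yaw,p,None if q is None else np.round(q,0))
robot.set_gripper(0)
for yaw in(180,-180+1e-3,150):
    try: robot.move_pose([.42,.05,.36],[180,0,yaw]);break
    except robot.IKError as e: print(yaw,e)
s=robot.observe();print(s['time'],s['tool_pos'],s['gripper_width'])
c=robot.get_calibration('wrist');np.save('w1.npy',c,allow_pickle=True)
im=robot.grab_frame('wrist');cv2.imwrite('pics/w1.png',im)
E
```

```text
0 [0.42, 0.06, 0.36] [-10. -23. -15.  98.   0. 170.]
0 [0.43, 0.14, 0.19] [   1.  -20.  -30.   80.    0. -179.]
0 [0.51, 0.07, 0.19] [ -7.  -8. -21.  78.   0. 173.]
0 [0.51, 0.21, 0.19] [   9.   -2.  -14.   78.    0. -171.]
0 [0.6, -0.09, 0.13] [-21.  10.  -9.  72.   0. 159.]
90 [0.42, 0.06, 0.36] [-10. -23. -15.  98.   0.  80.]
90 [0.43, 0.14, 0.19] [  1. -20. -30.  80.   0.  91.]
90 [0.51, 0.07, 0.19] [ -7.  -8. -21.  78.   0.  83.]
90 [0.51, 0.21, 0.19] [  9.  -2. -14.  78.   0.  99.]
90 [0.6, -0.09, 0.13] [-21.  10.  -9.  72.   0.  69.]
180 [0.42, 0.06, 0.36] [-10. -23. -15.  98.   0. -10.]
180 [0.43, 0.14, 0.19] [  1. -20. -30.  80.   0.   1.]
180 [0.51, 0.07, 0.19] [ -7.  -8. -21.  78.   0.  -7.]
180 [0.51, 0.21, 0.19] [  9.  -2. -14.  78.   0.   9.]
180 [0.6, -0.09, 0.13] [-21.  10.  -9.  72.   0. -21.]
-90 [0.42, 0.06, 0.36] [ -10.  -23.  -15.   98.    0. -100.]
-90 [0.43, 0.14, 0.19] [  1. -20. -30.  80.   0. -89.]
-90 [0.51, 0.07, 0.19] [ -7.  -8. -21.  78.   0. -97.]
-90 [0.51, 0.21, 0.19] [  9.  -2. -14.  78.   0. -81.]
-90 [0.6, -0.09, 0.13] [ -21.   10.   -9.   72.    0. -111.]
3.3 [0.42017664 0.04949856 0.35987763] 0.000315245631946188
```

View pics/w1.png

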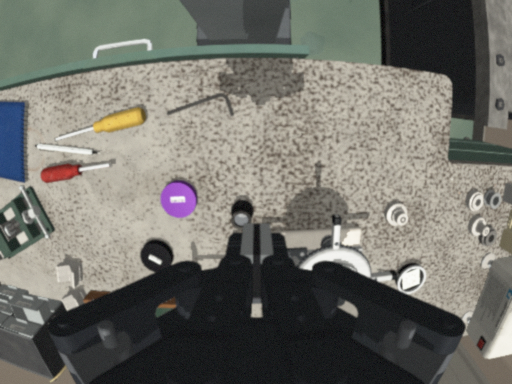

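The hand hides the microscope here; the front tab is at (336,220) and the left tab at (390,275). I'll turn the camera to the far side.

```bash
python3 - <<'E'
from h import *
robot.move_pose([.43,.13,.36],[180,0,0])
s=robot.observe();print(s['time'],s['tool_pos'])
c=robot.get_calibration('wrist');np.save('w2.npy',c,allow_pickle=True)
im=robot.grab_frame('wrist');cv2.imwrite('pics/w2.png',im)
cv2.imwrite('pics/w2c.png',cv2.resize(im[0:240,110:430],(800,600),interpolation=cv2.INTER_CUBIC))
E
```

```text
5.8417 [0.43001209 0.1299275  0.36001475]
```

View pics/w2c.png

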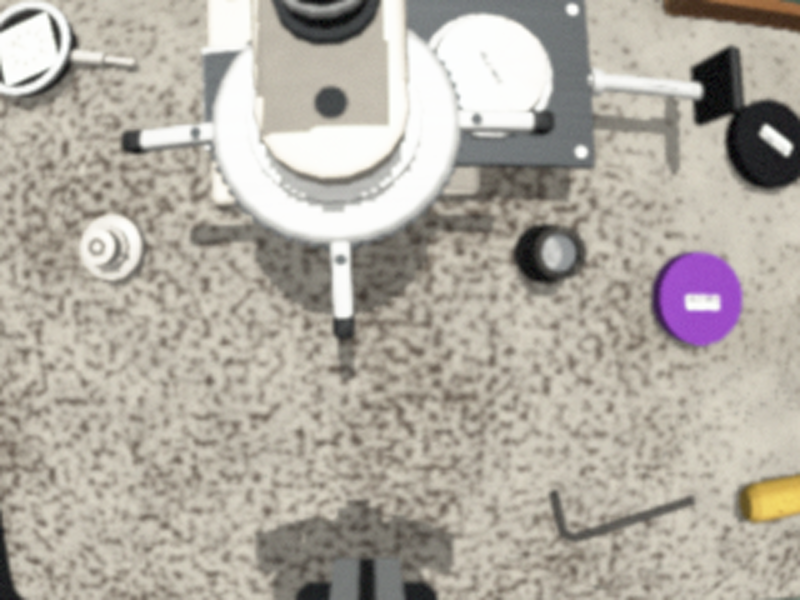

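Candidates for the round tab are the ends at crop (132,142) left, (543,121) right and (344,327) front. All three are narrow, about 20 px. A 17 mm round end would be about 41 px, so the round tab is at the rear under the head and two clicks are needed. Next I'll measure the pose.

```bash
cat >> h.py <<'E'
def wcal(f):
    c=np.load(f,allow_pickle=True).item();R=cv2.Rodrigues(np.array(c['rvec'],float))[0]
    return c,R,-R.T@np.array(c['tvec'],float)
E
python3 - <<'E'
from h import *
cal=wcal('w2.npy')
u=lambda x,y:(110+x*.4,y*.4)
P={}
for nm,p,z in [('left',u(123,142),.1265),('right',u(554,121),.1265),('front',u(344,338),.1265),('leftroot',u(212,132),.133),('frontroot',u(341,242),.133),('rightroot',u(462,118),.133),('block',u(492,77),.066),('loupe',u(557,250),.041),('bush',u(97,246),.035),('padTL',u(693,66),.086),('padTR',u(736,47),.086),('discL',u(213,130),.126),('discR',u(461,122),.126),('discF',u(338,243),.126)]:
    P[nm]=onz('wrist',[p],z,cal)[0];print(nm,P[nm].round(4))
v=P['left']-P['right'];yaw=np.arctan2(-v[0],v[1]);ex=np.array([np.cos(yaw),np.sin(yaw),0])
c=(P['left']+P['right'])/2
print('yaw',yaw,'LR',np.linalg.norm(v),'c',c,'front dist',np.linalg.norm(P['front']-c),'c from front',P['front']+.088*ex)
ey=np.array([-ex[1],ex[0],0]);o=c+.04*ex
for k in('block','padTL','padTR','loupe','bush'):print(k,(P[k]-o)@ex,(P[k]-o)@ey)
E
```

```text
left [0.5544 0.2298 0.1265]
right [0.5613 0.0517 0.1265]
front [0.4687 0.1379 0.1265]
leftroot [0.5544 0.1902 0.133 ]
frontroot [0.5079 0.1387 0.133 ]
rightroot [0.559  0.0909 0.133 ]
block [0.5947 0.0672 0.066 ]
loupe [0.509 0.028 0.041]
bush [0.5144 0.2759 0.035 ]
padTL [ 0.6063 -0.0313  0.086 ]
padTR [ 0.6209 -0.0566  0.086 ]
discL [0.5566 0.1912 0.126 ]
discR [0.5587 0.0904 0.126 ]
discF [0.5077 0.1402 0.126 ]
yaw 0.038636056819167965 LR 0.17829404414238487 c [0.55783415 0.14074746 0.1265    ] front dist 0.08916169371958493 c from front [0.55665161 0.14131961 0.1265    ]
block -0.0059708757081679545 -0.07491815231968846
padTL 0.001763723435867555 -0.17380075056524982
padTR 0.015421163775433934 -0.19966035560773737
loupe -0.09313291362653921 -0.11081814216181694
bush -0.07821649177560547 0.13675181708725395
```

```bash
cat >> h.py <<'E'
C0=np.array([.557,.141]);YAW=.038
ZT=.118+robot.tip_reach
def tp(phi,gap,r=.079):
    # phi: clockwise tab turn (rad) from the operator direction; finger centre `gap` behind the tab's midplane
    a=YAW+np.pi-phi;er=np.array([np.cos(a),np.sin(a)]);et=np.array([np.sin(a),-np.cos(a)])
    return C0+r*er-gap*et, (-90+np.degrees(YAW)-np.degrees(phi))
def push():
    p,y=tp(0,.035);robot.move_pose([*p,ZT+.05],[180,0,y]);robot.line_to([*p,ZT],.12)
    for d in (0,10,20,30,40,50,58,64):
        p,y=tp(np.radians(d),.015);robot.line_to([*p,ZT],.07,rotation=[180,0,y])
        print(d,np.round(robot.observe()['ft_force'],1))
    p,y=tp(np.radians(64),.027);robot.line_to([*p,ZT],.07);robot.line_to([*p,ZT+.05],.15)
E
python3 - <<'E'
from h import *
push();robot.move_pose([.43,.13,.36],[180,0,0])
print(robot.observe()['time'])
im=robot.grab_frame('wrist');cv2.imwrite('pics/w3c.png',cv2.resize(im[0:240,110:430],(800,600),interpolation=cv2.INTER_CUBIC))
E
```

```text
0 [-0.6  0.5 -0.8]
10 [-0.1 -2.2  1.2]
20 [-0.2 -2.3  1.1]
30 [ 0.4 -0.9  0.1]
40 [-0.6 -0.1  0.9]
50 [0.6 0.1 0.6]
58 [ 0.9  0.7 -0.8]
64 [-0.   0.4 -0.5]
13.7167
```

View pics/w3c.png

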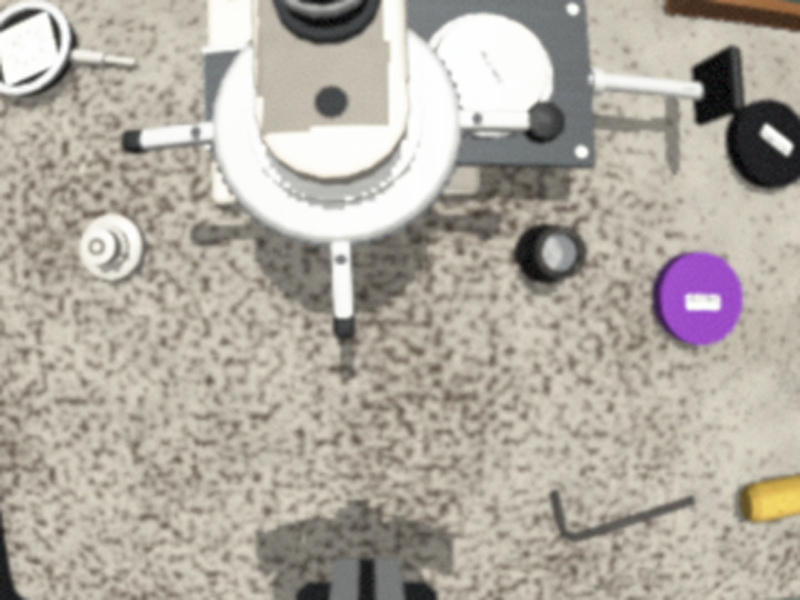

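The round end (41 px wide, crop (545,121)) has come to the right, as expected. One more push, then a look over the turret and paddle.

```bash
python3 - <<'E'
from h import *
push();robot.move_pose([.43,.05,.36],[180,0,0])
print(robot.observe()['time'])
c=robot.get_calibration('wrist');np.save('w4.npy',c,allow_pickle=True)
im=robot.grab_frame('wrist');cv2.imwrite('pics/w4c.png',cv2.resize(im[0:240,110:430],(800,600),interpolation=cv2.INTER_CUBIC))
E
```

```text
0 [ 0.8 -0.8 -1.6]
10 [-0.4 -1.8 -0.2]
20 [-1.  -2.5 -0.8]
30 [-0.8 -1.4  0.1]
40 [-0.1 -0.6  0.8]
50 [-0.2 -0.7  0.5]
58 [-0.   0.7 -0.5]
64 [ 0.3 -1.1 -1.1]
22.0083
```

View pics/w4c.png

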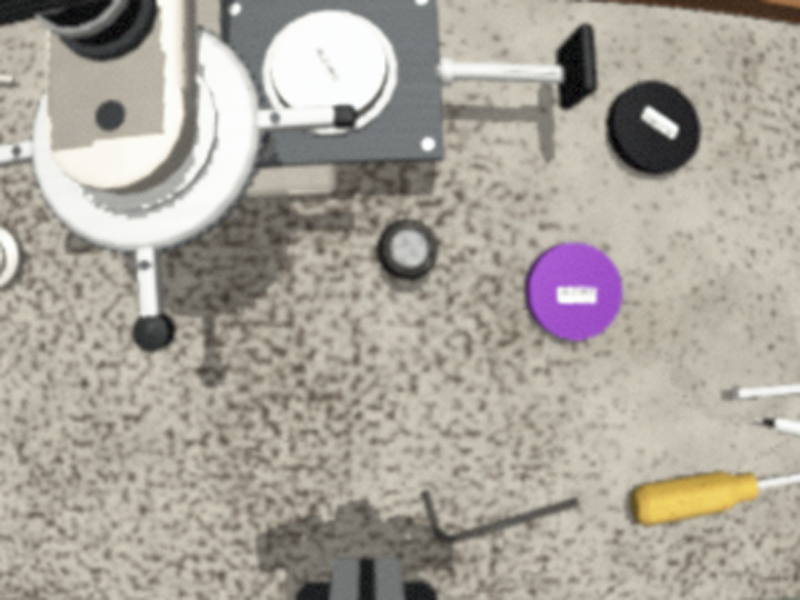

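The round end now points at the operator (crop (153,331)), so the short objective is in. The paddle's top strip runs from (588,27) to (590,97), with the black disc at (653,127) beside it. Now I'll measure the paddle.

```bash
python3 - <<'E'
from h import *
cal=wcal('w4.npy');u=lambda x,y:(110+x*.4,y*.4)
ex=np.array([np.cos(YAW),np.sin(YAW)]);ey=np.array([-ex[1],ex[0]]);o=C0+.04*ex
for nm,p,z in [('round',u(153,331),.1265),('padfar',u(588,27),.086),('padnear',u(590,97),.086),('box',u(760,15),.04),('disc',u(653,127),.016),('block',u(328,67),.066)]:
    P=onz('wrist',[p],z,cal)[0];print(nm,P.round(4),((P[:2]-o)@ex).round(4),((P[:2]-o)@ey).round(4))
print('paddle exp',o-.203*ey)
for t in (-.255,-.21,-.13): print(np.round(robot.ik([*(o+t*ey),.06+robot.tip_reach],[180,0,-90]),0))
E
```

```text
round [0.4731 0.1383 0.1265] -0.1239 0.0005
padfar [ 0.6194 -0.0562  0.086 ] 0.0148 -0.1994
padnear [ 0.5832 -0.0562  0.086 ] -0.0213 -0.198
box [ 0.6615 -0.1789  0.04  ] 0.0523 -0.3237
disc [ 0.5865 -0.1162  0.016 ] -0.0203 -0.2582
block [0.5982 0.0674 0.066 ] -0.0016 -0.0751
paddle exp [ 0.60468327 -0.06033382]
[ -23.   11.   -7.   72.    0. -113.]
[ -19.   10.   -8.   72.    0. -109.]
[ -11.    9.   -9.   72.    0. -101.]
```

```bash
python3 - <<'E'
from h import *
ex=np.array([np.cos(YAW),np.sin(YAW)]);ey=np.array([-ex[1],ex[0]]);o=C0+.04*ex
rot=[180,0,-90+np.degrees(YAW)];z=.070+robot.tip_reach
at=lambda t:o+t*ey
robot.move_pose([*at(-.245),.25],rot);robot.line_to([*at(-.245),z],.12)
f=lambda:np.round(robot.observe()['ft_force'],1)
print(f(),robot.line_to([*at(-.15),z],.05,guard=12),f())
print(robot.line_to([*at(-.132),z],.03,guard=10),f())
p=robot.observe()['tool_pos'];print('finger at',(p[:2]-o)@ey,(p[:2]-o)@ex)
np.save('end.npy',p)
robot.line_to([*at((p[:2]-o)@ey-.04),z],.08);robot.line_to([*at(-.2),.25],.15)
robot.move_pose([.43,.07,.36],[180,0,0])
print(robot.observe()['time'])
c=robot.get_calibration('wrist');np.save('w5.npy',c,allow_pickle=True)
im=robot.grab_frame('wrist');cv2.imwrite('pics/w5c.png',cv2.resize(im[0:240,110:430],(800,600),interpolation=cv2.INTER_CUBIC))
E
```

```text
[-0.4  0.7 -0.2] False [-0.1 -0.2  0.9]
True [ 0.3 -3.6  2.2]
finger at -0.13744046782383446 -0.00010582686137821986
35.3
```

View pics/w5c.png

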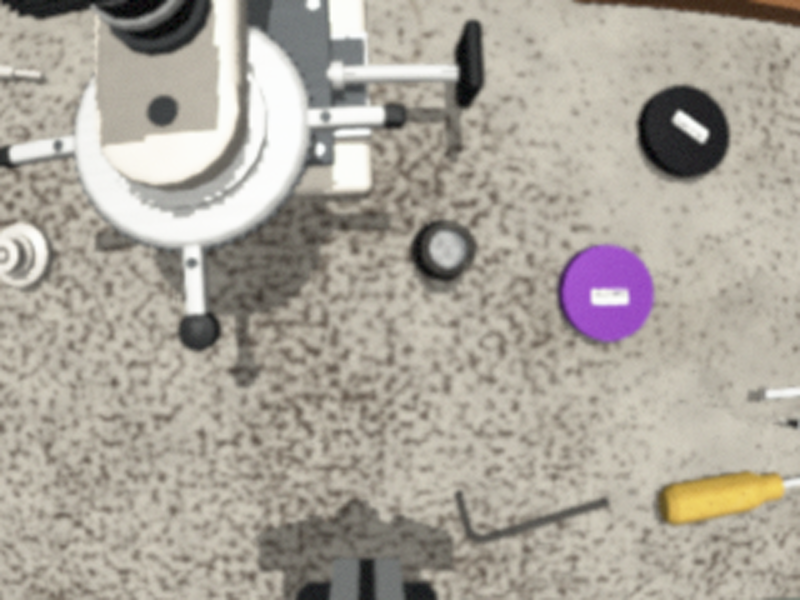

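The guard tripped at the finger position expected for the home stop. The paddle top is now at (474,60) and the turret is unchanged. I'll check the paddle's travel and then hand in.

```bash
python3 - <<'E'
from h import *
cal=wcal('w5.npy');u=lambda x,y:(110+x*.4,y*.4)
ex=np.array([np.cos(YAW),np.sin(YAW)]);ey=np.array([-ex[1],ex[0]]);o=C0+.04*ex
t=[]
for p in (u(476,24),u(477,95)):
    P=onz('wrist',[p],.086,cal)[0];t.append((P[:2]-o)@ey);print(((P[:2]-o)@ex).round(4),t[-1].round(4))
tr=np.mean(t)+.1987;print('travel',tr)
if abs(tr-.075)<.004: print(robot.job_done())
E
```

```text
0.0143 -0.1253
-0.0215 -0.1239
travel 0.07413702950398346
the job is handed in; nothing more can be done
None
```

The job is handed in at about 35 s of the 67 s allowed: two clicks brought the short objective in with the round tab facing the operator, then I pushed the stage against its home stop. From the images the stage travelled about 74 mm of 75 mm; I did not see the block under the lens directly, and no verdict was returned.

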